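# Push the egg box down the guide lane onto the check scale

### The job

From the infeed table of the check scale, gently push the wooden box of six eggs, narrow end first, down the lane between the two guide rods until the whole box stands on the white weighing plate, then take the hand away. Only push it, never lift or tip it, and let neither the box nor the hand touch a guide rod, or the eggs are jarred and the weight reads false. Leave the bell, the inkwell, the tin egg holder and the brass beam scale undisturbed.

Things in the scene. Friction and masses are not known exactly. Their poses are not given: they have to be found in the camera images.
- scale: Check scale, fixed: low bench, flat level top (deck) 30 mm above the desk. Origin at desk height on the lane's centre line; +y: the way the box is pushed, x: across. Infeed table y = -330 to -50 mm, 260 mm wide; then the lane deck, 170 mm wide, to y = 315 mm, no steps or lips. Beyond y = 310 mm stands the dial head, to y = 470 mm, 60 to 80 mm wide in x, 215 mm tall
- mouth (a point): Centre of the lane's mouth at deck height, 45 mm to -y of the scale's origin, where the parallel part of the two guide rods begins; axes as scale
- plate (a point): Centre of the top of the weighing plate, a white enamelled plate flush with the deck, 180 mm along the lane (y) by 116 mm across (x), lying between the rods 170 mm to +y of the scale's origin; axes as scale
- rod_near: Guide rod on the robot's side (-x) of the lane: round steel bar 10 mm thick, top 23 mm above the deck, centred at x = -66 mm from y = -45 to 290 mm; its first part flares out to x = -82 mm at y = -70 mm. Posts with small clamp knobs stand outside it at x = -79 mm, up to 28 mm above the deck. Origin and axes as scale
- rod_far: The same guide rod mirrored on the far (+x) side, at x = +66 mm with posts at x = +79 mm. The clear width between the rods is 122 mm. Pose: origin and axes as scale
- eggbox: Loose wooden box of six eggs, 150 mm long (its y, along the lane), 104 mm wide (its x), 0.4 to 0.75 kg. Flat upright walls 50 mm high; egg tops at 72 mm, 8 mm or more inside the outer faces. Origin: centre of the underside. Starts on the infeed table up to 25 mm off the centre line, up to 0.3 rad askew. Slides under a few newtons, stays where left
- bell: Domed brass desk bell on a wooden foot, 84 mm across, 68 mm tall, loose; origin under its centre. To be left alone
- inkwell: Green glass inkwell with brass lid, 64 mm across, 63 mm tall, loose; origin under its centre. To be left alone
- egg_holder: Pressed tin egg holder, 90 mm square, 24 mm high, with two eggs in it up to 81 mm, loose; origin under its centre. To be left alone
- beam_scale: Brass egg scale with a sliding counterweight on its beam, on a wooden foot 200 mm (y) by 70 mm (x), 116 mm tall, loose; origin under its centre. To be left alone
Mind the look-alikes: they are no part of the job. What is shaped like the eggbox but blue is not meant.

How it is judged (in metres and radians):
On the way:
1. the whole egg box is inside the lane, between the parallel rods (y of eggbox in the frame of mouth above 0.075 m), for 0.1 s.
At the end, for the whole second after the job is handed in: the egg box stands level and still on the weighing plate, its centre within 15 mm of the plate's centre along the lane and within 10 mm across, square to the lane within 0.14 rad, so the whole box is on the plate and clear of both rods (y of eggbox in the frame of plate between -0.015 and 0.015 m and x of eggbox in the frame of plate between -0.01 and 0.01 m and z of eggbox in the frame of plate between -0.003 and 0.003 m and angle between the y axis of eggbox and the y axis of plate, either way round below 0.14 rad and angle between eggbox's own z axis and vertical below 0.05 rad and linear speed of eggbox below 0.01 m/s); the robot touches nothing.
It fails at once if a guide rod was touched by the box or the robot (contact force between any of rod_near, rod_far and anything else above 0.1 N).
It fails at once if the egg box was lifted (over 8 mm off the deck) or tipped (over 0.12 rad) (z of eggbox in the frame of plate above 0.008 m or angle between eggbox's own z axis and vertical above 0.12 rad).
It fails at once if the eggs were handled roughly: box faster than 0.35 m/s, or pressed with over 25 N (linear speed of eggbox above 0.35 m/s or contact force between eggbox and the fingers above 25 N or contact force between eggbox and the arm above 25 N).
It fails at once if a bystander was moved more than 15 mm or tipped (distance of any of bell, inkwell, egg_holder, beam_scale from where it was at the start of the episode above 0.015 m or angle between any of bell, inkwell, egg_holder, beam_scale's own z axis and vertical above 0.3 rad).
It also fails if it takes over 64 s, if anything falls off the work surface, if the arm or the gripper's body presses on something with over 40 N, if the wrist force passes 120 N, or if a joint passes its speed limit or range.

### The arm

A 7-joint arm with a two-finger parallel gripper is mounted at the origin on the work surface. World frame = base frame: x ahead of the robot, y to its left, z up, the work surface at z = 0. Lengths are in m, angles in degrees, forces in N, time in s.
With the tool pointing down it reaches from about 0.425 to 0.875 m from the base axis. Payload 4.7 kg.
Tool frame: the origin (TCP) lies where the fingers leave the gripper's body, on its centre line; the fingertips stand 70 mm ahead of it and the grasp point (between the pads) lies 51 mm ahead of it (env.tip_reach is the distance from the TCP to the fingertips, in m); z points along the fingers, x is the direction in which the jaws open and shut, and the axes are right-handed (so a half turn about z gives the same grasp; the last joint's range is limited). The gripper opens to 87 mm and grips with 3 to 60 N. Pads are 19 mm wide; open, the fingers measure 117 mm over their backs; the gripper's body (75 mm by 190 mm) begins 51 mm behind the grasp point.
Start: joints at [65.953, 18.392, -4.016, 83.108, 1.295, 78.541, -3.26], TCP at [0.273, -0.59, 0.292] pointing down, gripper open.
Joint ranges: [-163.93, 163.93], [-17.29, 119.83], [-79.2, 71.16], [3.27, 140.29], [-89.18, 269.18], [5.43, 117.66], [-154.24, 154.24]. Speed limits (degrees/s): [147.25, 147.25, 180, 180, 180, 180, 180].

### API

Orientations are given as [roll, pitch, yaw] about the fixed x, y, z axes, in that order (R = Rz(yaw) Ry(pitch) Rx(roll)).
In Python, from cell import env, optics, order gives the robot as it stands.
- The arm moves only by the shell command python3 -m creep 'ROWS' [FORCE]. ROWS is JSON, a list of rows, each a list of 7 numbers: the shift along the tool's x, y, z in cm, then the turn, a rotation vector about the tool's x, y, z in rad, then the opening, from 0 (shut) to 1 (fully open). A call has 1 to 20 rows; each row shifts and turns the pose as measured when the row begins, along the tool's axes as they then stand; what a row does not reach is not made up. A row lasts 1/10 s, in which the tool goes at most 50 mm and 8.59 degrees, less where a joint would pass 70% of its speed; a pose out of reach is approached as far as the arm can. A call with a gripper value outside its range is refused whole. The fingers move at their own pace and stop on an object; FORCE is the grip in N (left out, the last holds). Time passes only in rows, so rows that do not move let the fingers close. It gives the time, the measured TCP pose, the force and the opening at its end, in the units of the state.
- env.get_obs(): the state, without advancing time (a new reading comes with each control period).
- optics.read_camera(name): name is "side" or "top"; returns a dict with "frame" (420x560x3 uint8, blue, green, red), "z_map" (420x560 float32, m along the optical axis (not along the pixel's ray), 0 where there is no reading), "fx", "fy", "cx", "cy" (pixels), "distortion" ([k1, k2, p1, p2, k3] as OpenCV has them; the pictures are not rectified), "R" (3x3) and "t" (3): a world point X has camera coordinates R X + t. Camera axes: x right, y down, z forward; pixel columns grow to the right and rows downward; lengths in m; the calibration is good to about 2 mm. A picture is of the moment at which its call begins.
- order.sign_off(): hands the job in, once; it reports no verdict.
The state is a dict: "time_s": time; "qpos": joint angles; "joint_velocities": joint speeds; "effort": joint torques, N m; "tool_pos": TCP position; "tool_rot": TCP orientation; "force": force on the tool from outside, world axes, zero at the start; "wrist_torque": the same for the moment, N m; "grip_width": finger opening in m.
Only numpy, scipy, OpenCV 4.12 (cv2) and the standard library are available. Lean on these libraries where they do the work, as an engineer would, in place of code of your own. Each camera call takes 0.05 s, during which the arm holds its last target. There are 200 camera calls.

## Working session

There is one attempt and no reset: what is moved stays moved. The work goes in short steps, Python scripts to look and compute and a shell command to move; the robot and the scene stay as the last step left them, time stands still between calls to the robot, and variables do not carry over. Pictures are saved under pics/ and viewed, on a budget of 10 in all, crops included, one or two more only if the job needs it, and the job is handed in when it is done.

```bash
mkdir -p pics; ls
python3 - <<'E'
from cell import env,optics
import cv2,numpy as np
print(env.get_obs())
for n in("top","side"):
    d=optics.read_camera(n); cv2.imwrite(f"pics/{n}0.png",d["frame"]); print(n,d["fx"],d["fy"],d["cx"],d["cy"],d["distortion"],d["R"],d["t"])
    np.savez(f"pics/{n}0.npz",**{k:np.array(v) for k,v in d.items()})
E
```

```text
pics
{'time_s': 0.0, 'qpos': array([65.95243021, 18.44106642, -4.0141452 , 83.1761098 ,  1.29504124,
       78.54075633, -3.25923016]), 'joint_velocities': array([-0.05087702, -0.01781005,  0.01083452, -0.00176967,  0.02441097,
       -0.00184505, -0.09178906]), 'effort': array([ 2.13729090e-04, -4.91291785e+01, -4.03624177e-01, -3.12529063e+01,
       -6.39108382e-02,  4.38970432e-02,  1.89111643e-04]), 'tool_pos': array([ 0.27298114, -0.58942791,  0.29112787]), 'tool_rot': array([ 1.79993726e+02,  1.12690861e-01, -6.51431973e+01]), 'force': array([-0.32812448, -0.8017848 ,  0.44304407]), 'wrist_torque': array([-0.02491092, -0.02021745, -0.060099  ]), 'grip_width': 0.08738097392597177}
top 462.76157958511624 462.76157958511624 263.16212220144826 213.58129023315982 [-0.12467125  0.          0.          0.          0.        ] [[-0.02643834 -0.99963794  0.00500023]
 [-0.98266876  0.02507083 -0.18366698]
 [ 0.18347512 -0.00976942 -0.98297581]] [0.06453267 0.47796851 1.06865614]
side 502.79993762749297 502.79993762749297 287.6329819223285 206.4357093284147 [0.01090592 0.         0.         0.         0.        ] [[-0.76369589 -0.64555212 -0.00557282]
 [-0.49194698  0.58752561 -0.64249656]
 [ 0.41803919 -0.48793044 -0.76626831]] [0.40306556 0.22681998 1.22286018]
```

View pics/top0.png

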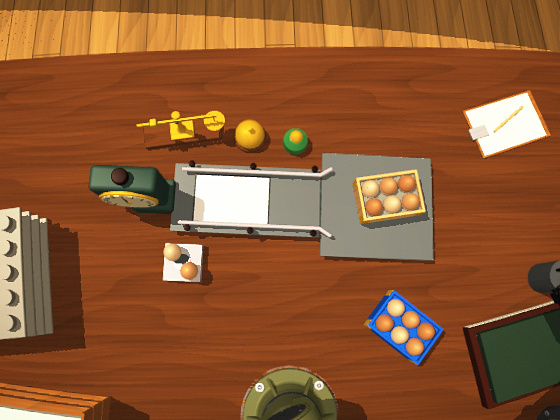

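View pics/side0.png

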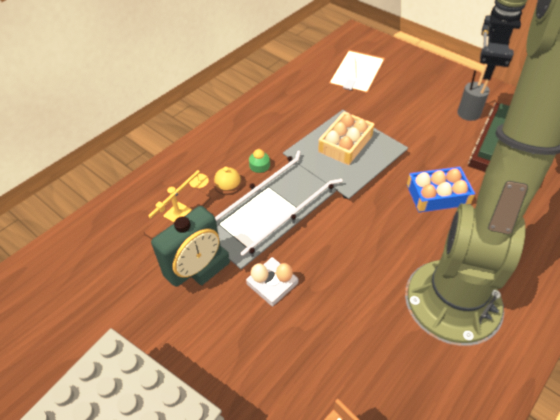

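The top view shows the wooden box at about (390,195) on the infeed, with the lane running left to the white plate at (232,199). The dial head is at (130,190) and the blue look-alike at (405,327). The side view agrees.

```bash
cat > h.py <<'E'
import cv2,numpy as np
from cell import env,optics
def cam(n="top"): return optics.read_camera(n)
def K(d): return np.array([[d["fx"],0,d["cx"]],[0,d["fy"],d["cy"]],[0,0,1]])
def plane(d,px,z):
    u=cv2.undistortPoints(np.float64(px).reshape(-1,1,2),K(d),np.array(d["distortion"]))[:,0]
    R=np.array(d["R"]);c=-R.T@np.array(d["t"]); r=np.c_[u,np.ones(len(u))]@R
    return c+r*((z-c[2])/r[:,2])[:,None]
def cloud(d):
    z=d["z_map"];v,u=np.mgrid[:z.shape[0],:z.shape[1]]
    n=cv2.undistortPoints(np.float64(np.c_[u.ravel(),v.ravel()]).reshape(-1,1,2),K(d),np.array(d["distortion"]))[:,0]
    P=np.c_[n,np.ones(len(n))]*z.reshape(-1,1)
    W=(P-np.array(d["t"]))@np.array(d["R"]); W[z.ravel()==0]=np.nan
    return W.reshape(*z.shape,3)
def rect(xy):
    (c,s,a)=cv2.minAreaRect((np.float32(xy)*1000))
    b=cv2.boxPoints((c,s,a)); e=[b[1]-b[0],b[2]-b[1]]; l=max(e,key=np.linalg.norm)
    l=l if l[1]>0 else -l
    return np.array(c),sorted(s),np.degrees(np.arctan2(-l[0],l[1]))  # yaw of long axis from world +y, mm
def biggest(m):
    n,l,s,_=cv2.connectedComponentsWithStats(m.astype(np.uint8)); return l==1+s[1:,4].argmax()
def plate(d):
    f=d["frame"].astype(int); m=(f.min(2)>200); m[:, :180]=0;m[:,290:]=0;m[:165]=0;m[235:]=0
    m=cv2.morphologyEx(m.astype(np.uint8),cv2.MORPH_OPEN,np.ones((9,9)))
    m=biggest(m); v,u=np.nonzero(m)
    h=cv2.convexHull(np.c_[u,v].astype(np.int32))[:,0].astype(float)
    return rect(plane(d,h,0.03)[:,:2])
def box(d,S,show=False):  # S: (ox,oy,yaw) mm,rad of scale; rim pixels by depth and yellowish colour, top plane z=.08
    W=cloud(d); f=cv2.cvtColor(d["frame"],cv2.COLOR_BGR2HSV)
    x=W[...,0]*1000-S[0];y=W[...,1]*1000-S[1];c,s=np.cos(S[2]),np.sin(S[2])
    X=c*x+s*y;Y=-s*x+c*y
    m=(abs(X)<120)&(Y>-330)&(Y<290)&(abs(W[...,2]-.08)<.008)&(f[...,1]>90)&(f[...,0]>8)&(f[...,0]<35)
    m=biggest(cv2.morphologyEx(m.astype(np.uint8),cv2.MORPH_CLOSE,np.ones((5,5))))
    v,u=np.nonzero(m); P=plane(d,np.c_[u,v],.08)[:,:2]
    return rect(P),m
def toscale(p,S):
    c,s=np.cos(S[2]),np.sin(S[2]);x,y=p[0]-S[0],p[1]-S[1];return c*x+s*y,-s*x+c*y
E
python3 - <<'E'
from h import *
d=dict(np.load("pics/top0.npz"))
p=plate(d);print("plate",p)
W=cloud(d)
g=[(322,154),(432,158),(433,261),(320,256)]
G=plane(d,g,.03);print("infeed",G.round(4))
rd=[(185,224),(316,232),(192,171),(319,173)]
print("rods",plane(d,rd,.053).round(4))
for q in[(300,205),(230,200),(350,240),(372,178),(357,188)]:print(q,W[q[1],q[0]])
a=np.radians(p[2]);S=(p[0][0]+170*np.sin(a),p[0][1]-170*np.cos(a),a)
(b,m)=box(d,S);print("S",S,"box",b,toscale(b[0],S),b[2]-p[2])
d2=dict(np.load("pics/side0.npz"));(b,m2)=box(d2,S);print("side box",b,toscale(b[0],S),b[2]-p[2])
o=d["frame"].copy();o[m]=(255,0,255);o2=d2["frame"].copy();o2[m2]=(255,0,255)
cv2.imwrite("pics/m0.png",cv2.resize(np.hstack([o[140:270,170:450],o2[100:230,260:420]]),None,fx=1.8,fy=1.8))
E
```

```text
plate (array([517.48455811, 129.87142944]), [122.87908935546875, 179.67510986328125], np.float32(-4.088059))
infeed [[ 0.6303 -0.0996  0.03  ]
 [ 0.6151 -0.3816  0.03  ]
 [ 0.3539 -0.3591  0.03  ]
 [ 0.375  -0.0818  0.03  ]]
rods [[ 0.4573  0.239   0.053 ]
 [ 0.4302 -0.072   0.053 ]
 [ 0.5877  0.2226  0.053 ]
 [ 0.5748 -0.0863  0.053 ]]
(300, 205) [ 0.50077168 -0.03854826  0.03196921]
(230, 200) [0.51891308 0.13253517 0.02595619]
(350, 240) [ 0.41146294 -0.15646981  0.03134668]
(372, 178) [ 0.55271326 -0.20928286  0.07856498]
(357, 188) [ 0.53049964 -0.17279754  0.07234787]
S (np.float64(505.3653316497803), np.float64(-39.69602966308594), np.float32(-0.07135009)) box (array([ 511.07501221, -248.98834229]), [106.31118774414062, 152.84906005859375], np.float32(6.9725037)) (np.float64(20.615511959833498), np.float64(-208.35276042595905)) 11.060562
side box (array([ 506.59963989, -246.77429199]), [104.88511657714844, 160.3716583251953], np.float32(6.913354)) (np.float64(15.993687838272422), np.float64(-206.46339080143497)) 11.001413
```

View pics/m0.png

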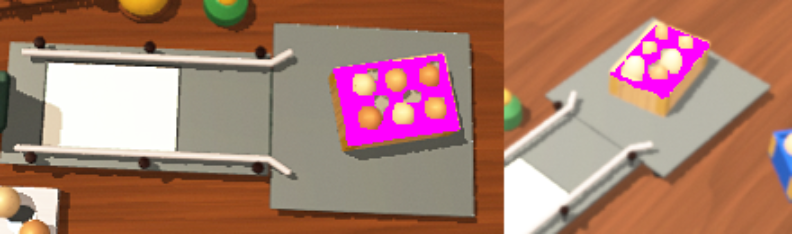

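The masks cover the box rim well in both views. The plate's width came out at 123 mm instead of 116, because the rod was merged into it. I'll refine the lane axis from the rods.

```bash
cat > lane.py <<'E'
from h import *
from scipy.optimize import least_squares
S0=(505.4,-39.7,-.0714)
def fit(d,name):
    f=cv2.cvtColor(d["frame"],cv2.COLOR_BGR2GRAY).astype(np.float32); Ki=K(d);D=np.array(d["distortion"],float);R=np.array(d["R"]);t=np.array(d["t"])
    def proj(P): return cv2.projectPoints(P,cv2.Rodrigues(R)[0],t,Ki,D)[0][:,0]
    def samp(S,X,Y,z):
        c,s=np.cos(S[2]),np.sin(S[2]); P=np.c_[(S[0]+c*X-s*Y)/1000,(S[1]+s*X+c*Y)/1000,np.full(X.shape,z)]
        q=proj(P).astype(np.float32); return cv2.remap(f,q[:,:1],q[:,1:],cv2.INTER_LINEAR)[:,0]
    out={}
    ys=np.arange(-30,280,5.);off=np.arange(-12,12.1,.5)
    for sg in(-1,1):   # rod: brightness centroid across, rod axis height 48mm
        pts=[]
        for y in ys:
            v=samp(S0,sg*66+off,np.full(off.shape,y),.048); w=np.clip(v-(v.min()+v.max())/2,0,None)
            pts.append((w*off).sum()/w.sum()+sg*66)
        pts=np.array(pts);k=np.abs(pts-np.median(pts))<3
        k&=(ys<70)|(ys>270)          # where deck behind is not the white plate
        p=np.polyfit(ys[k],pts[k],1);out[sg]=(p[1]-sg*66,p[0]);print(name,"rod",sg,"offset mm",p[1]-sg*66,"slope",p[0],k.sum())
    e=[]
    for y0 in(80,260):
        o=np.arange(-15,15.1,.5);xs=np.arange(-40,41,5.);r=[]
        for x in xs:
            v=samp(S0,np.full(o.shape,x),y0+o,.03);g=np.abs(np.gradient(cv2.GaussianBlur(v[:,None],(1,5),0)[:,0]));r.append(o[g.argmax()])
        e.append(np.median(r))
    print(name,"plate edge offs",e)
    r=[]
    for x0,rng in((-130,1),(130,1)):
        o=np.arange(-15,15.1,.5);yy=np.arange(-310,-75,5.);q=[]
        for y in yy:
            v=samp(S0,x0+o,np.full(o.shape,y),.03);g=np.abs(np.gradient(cv2.GaussianBlur(v[:,None],(1,5),0)[:,0]));q.append(o[g.argmax()])
        q=np.array(q);k=np.abs(q-np.median(q))<3.5;p=np.polyfit(yy[k],q[k],1);print(name,"infeed edge",x0,"offset at y=-200",np.polyval(p,-200),"slope",p[0],k.sum())
for n in("top","side"): fit(dict(np.load(f"pics/{n}0.npz")),n)
E
python3 lane.py
```

```text
top rod -1 offset mm 4.61478811200184 slope -0.0013315002498293707 21
top rod 1 offset mm -31.050532379787057 slope -1.1649822540070978 1
top plate edge offs [np.float64(-0.5), np.float64(0.0)]
top infeed edge -130 offset at y=-200 3.9623034227567078 slope 0.0011563367252543904 47
top infeed edge 130 offset at y=-200 2.8977220166512496 slope 0.003434320074005545 47
side rod -1 offset mm 5.0632536995436155 slope -0.003689109193927327 21
side rod 1 offset mm 4.555121414404681 slope -0.0016971986199342116 20
side plate edge offs [np.float64(-4.0), np.float64(-0.5)]
side infeed edge -130 offset at y=-200 2.6695767807585575 slope -0.0020004625346901053 47
side infeed edge 130 offset at y=-200 2.6732456140350873 slope -0.0018016194331983797 39lane.py:19: RankWarning: Polyfit may be poorly conditioned
  p=np.polyfit(ys[k],pts[k],1);out[sg]=(p[1]-sg*66,p[0]);print(name,"rod",sg,"offset mm",p[1]-sg*66,"slope",p[0],k.sum())
```

Both views agree on a lane shift of about +4 mm, so I set the scale at S = (509.4, -40.0, -0.0714 rad). The box is then about +14 mm across and 11° CCW. The plan is to square and centre it with a two-finger push from the far (+x) side, then push from behind. First I move the hand above the far side.

```bash
cat >> h.py <<'E'
S=(509.4,-40.0,-0.0714)
def goto(X,Y,z,jaw):  # target TCP in scale frame mm, jaw-axis angle (deg, from scale x); prints cm in present tool axes + turn
    o=env.get_obs();p=o["tool_pos"]*1000;yaw=o["tool_rot"][2]
    c,s=np.cos(S[2]),np.sin(S[2]);T=np.array([S[0]+c*X-s*Y,S[1]+s*X+c*Y,z])
    from scipy.spatial.transform import Rotation as Q
    R=Q.from_euler("xyz",o["tool_rot"],degrees=True)
    w=np.degrees(S[2])+jaw; dw=(w-yaw+180)%360-180
    G=Q.from_euler("xyz",[180,0,w],degrees=True)
    print("t",round(o["time_s"],2),"here X,Y,z",np.round([*toscale(p,S),p[2]],1),"rot",o["tool_rot"].round(2),"F",o["force"].round(1),"grip",round(o["grip_width"]*1000,1))
    print("shift cm",(R.inv().apply(T-p)/10).round(2),"turn rotvec",(R.inv()*G).as_rotvec().round(3))
E
python3 -m creep '[[0,0,0,0,0,0.1265,1],[0,0,0,0,0,0.1265,1],[0,0,0,0,0,0.1265,1],[0,0,0,0,0,0.1265,1],[-3,-2.5,0,0,0,0,1],[-3,-2.5,0,0,0,0,1],[-3,-2.5,0,0,0,0,1],[-3,-2.5,0,0,0,0,1],[-3,-2.5,0,0,0,0,1],[-3,-2.5,0,0,0,0,1],[-3,-2.5,0,0,0,0,1],[-3,-2.5,0,0,0,0,1],[-3,-2.5,0,0,0,0,1],[-3,-2.5,0,0,0,0,1],[-3,-2.5,0,0,0,0,1],[0,0,0,0,0,0,1]]'
python3 -c "
from h import *
goto(103,-207,120,-90)"
```

```text
time_s: 1.7
tool_pos: [0.5849, -0.2746, 0.2802]
tool_rot: [179.2, 0.7, -95.8]
force: [0.2, 1.1, 0.9]
grip_width: 0.0868
t 1.7 here X,Y,z [  92.  -228.6  280.2] rot [179.18   0.74 -95.79] F [0.2 1.1 0.9] grip 86.8
shift cm [-1.99 -1.26 16.03] turn rotvec [ 0.014  0.013 -0.03 ]
```

```bash
python3 -m creep '[[-0.6,-0.4,1,0.005,0.005,-0.01,1],[-0.6,-0.4,1,0.005,0.005,-0.01,1],[-0.6,-0.4,1,0.004,0.003,-0.01,1],[-0.2,-0.1,1,0,0,0,1],[0,0,0,0,0,0,1]]'
python3 -c "
from h import *
goto(103,-207,122,-90)"
```

```text
time_s: 2.2
tool_pos: [0.5981, -0.2552, 0.2338]
tool_rot: [179.8, -0.0, -94.0]
force: [-0.2, 0.6, -0.8]
grip_width: 0.0871
t 2.2 here X,Y,z [ 103.8 -208.4  233.8] rot [ 1.7976e+02 -4.0000e-02 -9.4000e+01] F [-0.2  0.6 -0.8] grip 87.1
shift cm [-0.15  0.03 11.18] turn rotvec [ 0.004 -0.001  0.002]
```

```bash
python3 -m creep '[[0,0,2,0,0,0,1],[0,0,2,0,0,0,1],[0,0,2,0,0,0,1],[0,0,2,0,0,0,1],[0,0,1.5,0,0,0,1],[0,0,0.5,0,0,0,1],[0,0,0,0,0,0,1]]'
python3 - <<'E'
from h import *
goto(62,-207,122,-90)
d=cam();cv2.imwrite("pics/t1.png",cv2.resize(d["frame"][130:280,270:470],None,fx=3,fy=3))
E
```

```text
time_s: 2.9
tool_pos: [0.5957, -0.2618, 0.1312]
tool_rot: [179.9, -0.3, -94.5]
force: [0.2, 0.4, 0.8]
grip_width: 0.0869
t 2.9 here X,Y,z [ 101.9 -215.1  131.2] rot [179.85  -0.27 -94.5 ] F [0.2 0.4 0.8] grip 86.9
shift cm [-0.79  3.99  0.93] turn rotvec [ 0.003 -0.005 -0.007]
```

View pics/t1.png

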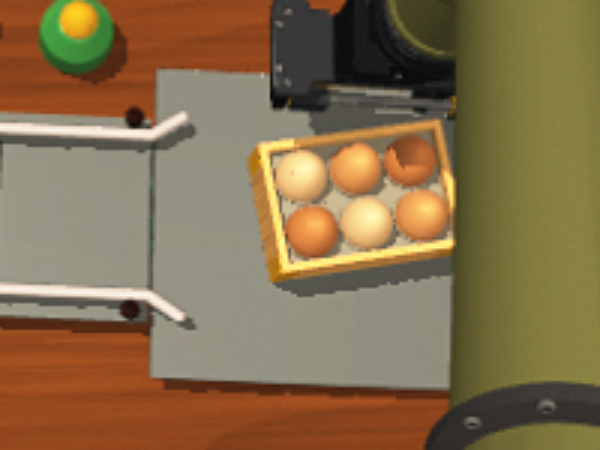

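The top crop shows the hand at the far side of the box, clear of it, with the forearm covering the right-hand part of the infeed. I'll lower the hand slightly and push it gently in -x.

```bash
python3 -m creep '[[-0.4,0,0.4,0.002,-0.003,-0.004,1],[-0.4,0,0.4,0,-0.002,-0.003,1],[0,0.5,0,0,0,0,1],[0,0.5,0,0,0,0,1],[0,0.5,0,0,0,0,1],[0,0.5,0,0,0,0,1],[0,0.5,0,0,0,0,1],[0,0,0,0,0,0,1]]'
python3 - <<'E'
from h import *
goto(62,-207,122,-90)
for n in("top","side"):
    d=cam(n);b,m=box(d,S);print(n,b,toscale(b[0],S),b[2]-np.degrees(S[2]))
E
```

```text
time_s: 3.75
tool_pos: [0.5724, -0.2523, 0.1275]
tool_rot: [-179.5, -0.2, -94.0]
force: [-0.0, 0.5, -0.6]
grip_width: 0.087
t 3.75 here X,Y,z [  78.  -207.2  127.5] rot [-1.7947e+02 -1.6000e-01 -9.4020e+01] F [-0.   0.5 -0.6] grip 87.0
shift cm [-0.03  1.6   0.54] turn rotvec [-0.009 -0.003  0.001]
top (array([ 503.87280273, -244.54380798]), [106.16243743896484, 146.86288452148438], np.float32(3.4044824)) (np.float64(9.078907719776812), np.float64(-204.4169580259384)) 7.495401021888619
side (array([ 502.22320557, -245.60488892]), [112.23995971679688, 159.6521453857422], np.float32(4.043107)) (np.float64(7.509210379731758), np.float64(-205.5930166226035)) 8.134025690009956
```

```bash
python3 -m creep '[[0,0.4,0.3,-0.005,-0.002,0,1],[0,0.4,0.2,-0.004,0,0,1],[0,0.3,0,0,0,0,1],[0,0,0,0,0,0,1],[0,0,0,0,0,0,1]]'
python3 - <<'E'
from h import *
goto(62,-207,122,-90)
for n in("top","side"):
    d=cam(n);b,m=box(d,S);print(n,b,toscale(b[0],S),b[2]-np.degrees(S[2]))
E
```

```text
time_s: 4.35
tool_pos: [0.565, -0.2522, 0.1247]
tool_rot: [-179.5, -0.2, -93.9]
force: [3.5, -0.5, 1.7]
grip_width: 0.0872
t 4.35 here X,Y,z [  70.6 -207.7  124.7] rot [-179.49   -0.2   -93.9 ] F [ 3.5 -0.5  1.7] grip 87.2
shift cm [-0.08  0.86  0.26] turn rotvec [-0.009 -0.003  0.003]
top (array([ 499.07098389, -242.12313843]), [106.01324462890625, 145.7381591796875], np.float32(-0.1552509)) (np.float64(4.116634421370653), np.float64(-202.34501472185144)) 3.935667750289803
side (array([ 498.17431641, -244.17922974]), [113.12162780761719, 159.08079528808594], np.float32(0.48296997)) (np.float64(3.368931774511534), np.float64(-204.45983499593737)) 4.57388862674511
```

```bash
python3 -m creep '[[0,0.4,0.2,-0.005,-0.002,0.002,1],[0,0.4,0.1,-0.004,0,0,1],[0,0.3,0,0,0,0,1],[0,0,0,0,0,0,1],[0,0,0,0,0,0,1]]'
python3 - <<'E'
from h import *
goto(62,-207,122,-90)
for n in("top","side"):
    d=cam(n);b,m=box(d,S);print(n,b,toscale(b[0],S),b[2]-np.degrees(S[2]))
E
```

```text
time_s: 4.95
tool_pos: [0.5555, -0.2524, 0.123]
tool_rot: [-179.7, -0.2, -94.0]
force: [3.6, -1.3, 1.4]
grip_width: 0.0873
t 4.95 here X,Y,z [  61.2 -208.5  123. ] rot [-179.72   -0.2   -93.98] F [ 3.6 -1.3  1.4] grip 87.3
shift cm [-0.15 -0.08  0.1 ] turn rotvec [-0.005 -0.004  0.002]
top (array([ 490.2300415, -238.7616272]), [100.39514923095703, 140.1149139404297], np.float32(-3.6676085)) (np.float64(-4.941590173525515), np.float64(-199.62277535743178)) 0.42331015770710057
side (array([ 492.33013916, -241.82284546]), [113.82044982910156, 159.44476318359375], np.float32(-3.383794)) (np.float64(-2.6284580302291722), np.float64(-202.5263743482217)) 0.707124587943917
```

The box is squared to about 0.5° and centred to about -2 mm (the top view is partly hidden by the hand). Now I back off and raise the hand.

```bash
python3 -m creep '[[0,-1,0,0,0,0,1],[0,-2,0,0,0,0,1],[0,-2,0,0,0,0,1],[0,0,-3,0,0,0,1],[0,0,-4,0,0,0,1],[0,0,-4,0,0,0,1],[0,0,-2,0,0,0,1],[0,0,0,0,0,0,1]]'
python3 - <<'E'
from h import *
goto(0,-330,230,0)
print(env.get_obs()["qpos"].round(1))
E
```

```text
time_s: 5.85
tool_pos: [0.6007, -0.2512, 0.2438]
tool_rot: [178.0, 0.7, -94.2]
force: [0.4, -0.2, -0.6]
grip_width: 0.0871
t 5.85 here X,Y,z [ 106.1 -204.2  243.8] rot [178.03   0.68 -94.19] F [ 0.4 -0.2 -0.6] grip 87.1
shift cm [12.61 10.54  1.59] turn rotvec [ 0.018  0.036 -1.572]
[ 31.5  21.9 -14.4  84.6   5.3  76.3 -77.6]
```

```bash
python3 -m creep '[[0,0,0,0.018,0,-0.131,0.5],[0,0,0,0,0,-0.131,0.5],[0,0,0,0,0,-0.131,0.5],[0,0,0,0,0,-0.131,0.5],[0,0,0,0,0,-0.131,0.5],[0,0,0,0,0,-0.131,0.5],[0,0,0,0,0,-0.131,0.5],[0,0,0,0,0,-0.131,0.5],[0,0,0,0,0,-0.131,0.5],[0,0,0,0,0,-0.131,0.5],[0,0,0,0,0,-0.131,0.5],[0,0,0,0,0,-0.131,0.5],[-2,2.5,0,0,0,0,0.5],[-2,2.5,0,0,0,0,0.5],[-2,2.5,0,0,0,0,0.5],[-2,2.5,0,0,0,0,0.5],[-2,2.5,0,0,0,0,0.5],[0,0,0,0,0,0,0.5]]'
python3 - <<'E'
from h import *
goto(-1,-320,125,0)
E
```

```text
time_s: 7.65
tool_pos: [0.4765, -0.3658, 0.1966]
tool_rot: [-176.5, 5.5, 0.1]
force: [-0.1, -0.1, -0.3]
grip_width: 0.0435
t 7.65 here X,Y,z [  -9.5 -327.3  196.6] rot [-1.7647e+02  5.4900e+00  1.0000e-01] F [-0.1 -0.1 -0.3] grip 43.5
shift cm [ 1.59 -0.23  7.06] turn rotvec [-0.058  0.098  0.07 ]
```

```bash
python3 -m creep '[[0.4,0,0,-0.029,0.05,0.035,0.5],[0.4,0,0,-0.029,0.048,0.035,0.5],[0,0,0,0,0,0,0.5]]'
python3 - <<'E'
from h import *
goto(-1,-322,125,0)
for n in("top","side"):
    d=cam(n);b,m=box(d,S);print(n,b,toscale(b[0],S),b[2]-np.degrees(S[2]))
    f=d["frame"]; cv2.imwrite(f"pics/{n}2.png",f);
E
python3 -c "
import cv2,numpy as np
a=cv2.imread('pics/top2.png')[120:300,160:480];b=cv2.imread('pics/side2.png')[60:240,210:450]
cv2.imwrite('pics/c2.png',cv2.resize(np.hstack([a,b]),None,fx=1.4,fy=1.4))"
```

```text
time_s: 7.95
tool_pos: [0.4811, -0.3643, 0.1884]
tool_rot: [-179.5, 0.5, -4.4]
force: [-0.1, 1.9, -0.5]
grip_width: 0.0434
t 7.95 here X,Y,z [  -5.1 -325.5  188.4] rot [-179.53    0.46   -4.44] F [-0.1  1.9 -0.5] grip 43.4
shift cm [ 0.46 -0.3   6.34] turn rotvec [-0.008  0.008 -0.006]
top (array([ 493.34786987, -243.16052246]), [106.29005432128906, 152.83897399902344], np.float32(-3.522637)) (np.float64(-1.5178913831964849), np.float64(-203.7880388392865)) 0.5682817668227012
side (array([ 487.4942627 , -239.67828369]), [105.97867584228516, 162.6014404296875], np.float32(-4.238276)) (np.float64(-7.605004820452363), np.float64(-200.73226498619644)) -0.14735734755718166
```

View pics/c2.png

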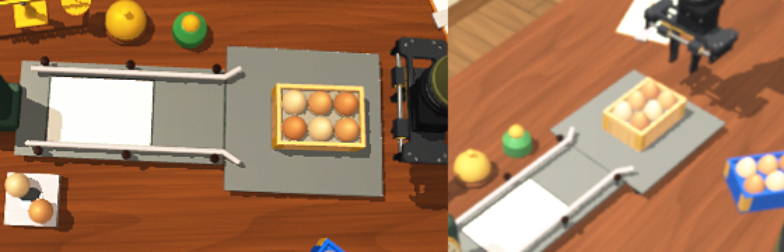

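The box stands square on the infeed, with the hand behind it at the right. The two cameras differ by 6 mm on the box's x, so I overlay the model outline to settle it.

```bash
cat > ov.py <<'E'
from h import *
def P(d,X,Y,z):
    X,Y=np.atleast_1d(X).astype(float),np.atleast_1d(Y).astype(float);c,s=np.cos(S[2]),np.sin(S[2])
    w=np.c_[(S[0]+c*X-s*Y)/1000,(S[1]+s*X+c*Y)/1000,np.full(X.shape,z/1000)]
    return cv2.projectPoints(w,cv2.Rodrigues(np.array(d["R"]))[0],np.array(d["t"]),K(d),np.array(d["distortion"],float))[0][:,0]
def overlay(d,f,x,y,a,crop,k):
    r0,r1,c0,c1=crop; im=cv2.resize(f[r0:r1,c0:c1],None,fx=k,fy=k,interpolation=cv2.INTER_CUBIC)
    q=lambda p:np.int32(np.round((p-[c0,r0]+.5)*k-.5))
    L=np.array([[-52,-75],[52,-75],[52,75],[-52,75]]);R=np.array([[np.cos(a),-np.sin(a)],[np.sin(a),np.cos(a)]]);B=L@R.T+[x,y]
    cv2.polylines(im,[q(P(d,B[:,0],B[:,1],80))],True,(255,0,255),1)
    cv2.polylines(im,[q(P(d,B[:,0],B[:,1],30))],True,(255,255,0),1)
    for s in(-66,66):cv2.polylines(im,[q(P(d,[s,s],[-45,290],48))],False,(0,0,255),1)
    for s in(-130,130):cv2.polylines(im,[q(P(d,[s,s],[-330,-50],30))],False,(0,0,255),1)
    cv2.polylines(im,[q(P(d,[-58,58,58,-58],[80,80,260,260],30))],True,(0,0,255),1)
    return im
E
python3 - <<'E'
from ov import *
o=[]
for n,c in(("top",(140,270,190,440)),("side",(90,250,270,420))):
    d=dict(np.load(f"pics/{n}0.npz"));im=overlay(d,cv2.imread(f"pics/{n}2.png"),-2,-204,np.radians(.3),c,3 if n=="top" else 2.4);o.append(im)
h=600
w=max(i.shape[1] for i in o)
o=[cv2.copyMakeBorder(i,0,0,0,w-i.shape[1],cv2.BORDER_CONSTANT) for i in o]
im=np.vstack(o);k=min(1,800/im.shape[1],600/im.shape[0]);print(im.shape,k)
cv2.imwrite("pics/o2a.png",o[0]);cv2.imwrite("pics/o2b.png",o[1])
E
```

```text
(774, 750, 3) 0.7751937984496124
```

View pics/o2a.png

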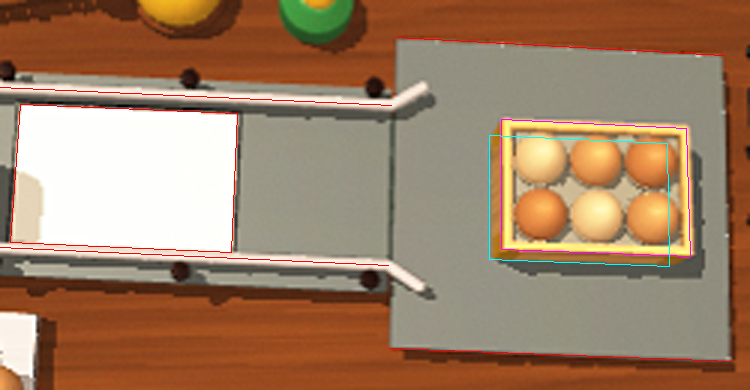

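View pics/o2b.png

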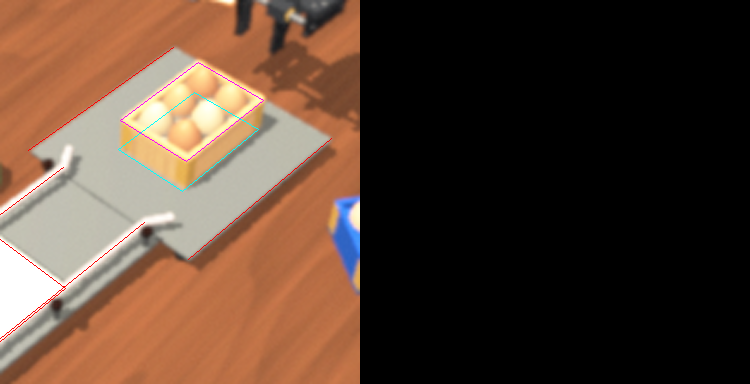

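The outlines fit in both views: the box is at x ≈ -2, y ≈ -205, with yaw about 0. I lower the hand behind it and start pushing.

```bash
python3 -m creep '[[0.2,0,1,-0.004,0.004,-0.003,0.5],[0.2,0,1.2,-0.004,0.004,-0.003,0.5],[0.1,0,1.2,0,0,0,0.5],[0,0,1.2,0,0,0,0.5],[0,0,0.8,0,0,0,0.5],[0,0,0,0,0,0,0.5]]'
python3 -c "
from h import *
goto(-1.5,-291,123,0)"
```

```text
time_s: 8.65
tool_pos: [0.4865, -0.3632, 0.1266]
tool_rot: [-179.7, 0.3, -3.8]
force: [-0.2, -0.3, 0.3]
grip_width: 0.0435
t 8.65 here X,Y,z [ 2.000e-01 -3.240e+02  1.266e+02] rot [-179.72    0.33   -3.81] F [-0.2 -0.3  0.3] grip 43.5
shift cm [-0.15 -3.3   0.38] turn rotvec [-0.005  0.006  0.005]
```

```bash
python3 -m creep '[[-0.1,-0.6,0.2,-0.003,0.003,0.003,0.5],[0,-0.6,0,0,0,0,0.5],[0,-0.6,0,0,0,0,0.5],[0,-0.6,0,0,0,0,0.5],[0,-0.4,0,0,0,0,0.5],[0,-0.4,0,0,0,0,0.5],[0,-0.4,0,0,0,0,0.5],[0,-0.4,0,0,0,0,0.5],[0,-0.4,0,0,0,0,0.5]]'
python3 - <<'E'
from h import *
goto(-1.5,-161,123,0)
d=cam();b,m=box(d,S);print(b[1],toscale(b[0],S),b[2]-np.degrees(S[2]))
E
```

```text
time_s: 9.55
tool_pos: [0.4886, -0.3186, 0.1263]
tool_rot: [179.8, 0.0, -4.1]
force: [-0.4, -2.7, -1.3]
grip_width: 0.0437
t 9.55 here X,Y,z [  -0.9 -279.3  126.3] rot [ 1.7979e+02  1.0000e-02 -4.1000e+00] F [-0.4 -2.7 -1.3] grip 43.7
shift cm [ -0.06 -11.84   0.28] turn rotvec [ 0.004  0.    -0.   ]
[106.58512878417969, 163.06932067871094] (np.float64(-1.1407862311730366), np.float64(-195.2352095404375)) -0.46414554412090236
```

```bash
python3 -m creep '[[0,-0.6,0,0.002,0,0,0.5],[0,-0.6,0,0,0,0,0.5],[0,-0.6,0,0,0,0,0.5],[0,-0.6,0,0,0,0,0.5],[0,-0.6,0,0,0,0,0.5],[0,-0.6,0,0,0,0,0.5],[0,-0.6,0,0,0,0,0.5],[0,-0.6,0,0,0,0,0.5],[0,-0.6,0,0,0,0,0.5],[0,-0.6,0,0,0,0,0.5]]'
python3 - <<'E'
from h import *
goto(-1.5,-161,123,0)
d=cam();b,m=box(d,S);print(b[1],toscale(b[0],S),b[2]-np.degrees(S[2]))
E
```

```text
time_s: 10.6
tool_pos: [0.4931, -0.2535, 0.1262]
tool_rot: [179.9, 0.0, -4.1]
force: [0.7, -2.7, -1.1]
grip_width: 0.0436
t 10.6 here X,Y,z [  -1.  -214.1  126.2] rot [ 1.799e+02  2.000e-02 -4.100e+00] F [ 0.7 -2.7 -1.1] grip 43.6
shift cm [-0.05 -5.31  0.32] turn rotvec [ 0.002  0.    -0.   ]
[106.14405822753906, 158.12164306640625] (np.float64(-1.2421217565841314), np.float64(-127.35710522719981)) 0.18861019318378514
```

Tracking is straight, at x about -1.2 and yaw 0.2°. I continue into the lane.

```bash
python3 -m creep '[[0,-0.6,0,0,0,0,0.5],[0,-0.6,0,0,0,0,0.5],[0,-0.6,0,0,0,0,0.5],[0,-0.6,0,0,0,0,0.5],[0,-0.6,0,0,0,0,0.5],[0,-0.6,0,0,0,0,0.5],[0,-0.6,0,0,0,0,0.5],[0,-0.6,0,0,0,0,0.5],[0,-0.6,0,0,0,0,0.5],[0,-0.6,0,0,0,0,0.5]]'
python3 - <<'E'
from h import *
goto(-1,85,123,0)
d=cam();b,m=box(d,S);print(b[1],toscale(b[0],S),b[2]-np.degrees(S[2]))
E
```

```text
time_s: 11.65
tool_pos: [0.4977, -0.1878, 0.1263]
tool_rot: [179.9, 0.0, -4.1]
force: [-1.3, -3.5, -1.3]
grip_width: 0.0432
t 11.65 here X,Y,z [  -1.2 -148.3  126.3] rot [ 1.799e+02  3.000e-02 -4.070e+00] F [-1.3 -3.5 -1.3] grip 43.2
shift cm [  0.03 -23.33   0.29] turn rotvec [0.002 0.001 0.   ]
[106.13328552246094, 151.97482299804688] (np.float64(-1.6234458463321637), np.float64(-60.63473994984042)) 0.06011306946552342
```

```bash
python3 -m creep '[[0,-0.6,0,0,0,0,0.5],[0,-0.6,0,0,0,0,0.5],[0,-0.6,0,0,0,0,0.5],[0,-0.6,0,0,0,0,0.5],[0,-0.6,0,0,0,0,0.5],[0,-0.6,0,0,0,0,0.5],[0,-0.6,0,0,0,0,0.5],[0,-0.6,0,0,0,0,0.5],[0,-0.6,0,0,0,0,0.5],[0,-0.6,0,0,0,0,0.5],[0,-0.6,0,0,0,0,0.5],[0,-0.6,0,0,0,0,0.5]]'
python3 - <<'E'
from h import *
goto(-1,85,123,0)
d=cam();b,m=box(d,S);print(b[1],toscale(b[0],S),b[2]-np.degrees(S[2]))
E
```

```text
time_s: 12.9
tool_pos: [0.503, -0.1091, 0.1263]
tool_rot: [179.9, 0.1, -4.0]
force: [-0.4, -2.3, -0.6]
grip_width: 0.0437
t 12.9 here X,Y,z [ -1.5 -69.4 126.3] rot [ 1.799e+02  6.000e-02 -4.050e+00] F [-0.4 -2.3 -0.6] grip 43.7
shift cm [  0.06 -15.44   0.3 ] turn rotvec [0.002 0.001 0.001]
[105.77922821044922, 145.18931579589844] (np.float64(-1.8271835257212186), np.float64(20.087456668612543)) -0.18656909758769924
```

```bash
python3 -m creep '[[0,-0.6,0,0,0,0,0.5],[0,-0.6,0,0,0,0,0.5],[0,-0.6,0,0,0,0,0.5],[0,-0.6,0,0,0,0,0.5],[0,-0.6,0,0,0,0,0.5],[0,-0.6,0,0,0,0,0.5],[0,-0.6,0,0,0,0,0.5],[0,-0.6,0,0,0,0,0.5],[0,-0.6,0,0,0,0,0.5],[0,-0.6,0,0,0,0,0.5],[0,-0.6,0,0,0,0,0.5],[0,-0.6,0,0,0,0,0.5],[0,-0.6,0,0,0,0,0.5],[0,-0.6,0,0,0,0,0.5],[0,-0.6,0,0,0,0,0.5],[0,-0.6,0,0,0,0,0.5]]'
python3 - <<'E'
from h import *
goto(-1,83,123,0)
for n in("top","side"):
    d=cam(n);b,m=box(d,S);print(b[1],toscale(b[0],S),b[2]-np.degrees(S[2]))
E
```

```text
time_s: 14.55
tool_pos: [0.51, -0.0047, 0.1263]
tool_rot: [179.9, 0.1, -4.0]
force: [0.3, -3.5, 0.1]
grip_width: 0.0434
t 14.55 here X,Y,z [ -1.9  35.2 126.3] rot [ 1.7987e+02  1.0000e-01 -4.0400e+00] F [ 0.3 -3.5  0.1] grip 43.4
shift cm [ 0.1  -4.78  0.32] turn rotvec [0.002 0.002 0.001]
[106.25192260742188, 128.68624877929688] (np.float64(-2.3167666426754128), np.float64(133.2943234796252)) 0.2594231337813193
[109.80573272705078, 161.01226806640625] (np.float64(-5.916592134417878), np.float64(123.68061443622047)) 0.4194265574721152
```

```bash
python3 -m creep '[[0,-0.6,0,0,0,0,0.5],[0,-0.6,0,0,0,0,0.5],[0,-0.6,0,0,0,0,0.5],[0,-0.6,0,0,0,0,0.5],[0,-0.5,0,0,0,0,0.5],[0,-0.4,0,0,0,0,0.5],[0,-0.3,0,0,0,0,0.5],[0,-0.2,0,0,0,0,0.5],[0,0,0,0,0,0,0.5],[0,0,0,0,0,0,0.5]]'
python3 - <<'E'
from h import *
goto(-1,83,123,0)
for n in("top","side"):
    d=cam(n);b,m=box(d,S);print(b[1],toscale(b[0],S),b[2]-np.degrees(S[2]))
E
```

```text
time_s: 15.65
tool_pos: [0.5127, 0.0368, 0.1263]
tool_rot: [179.9, 0.1, -4.0]
force: [0.0, -3.8, 0.6]
grip_width: 0.0436
t 15.65 here X,Y,z [ -2.2  76.8 126.3] rot [ 1.7987e+02  1.3000e-01 -4.0000e+00] F [ 0.  -3.8  0.6] grip 43.6
shift cm [ 0.12 -0.62  0.33] turn rotvec [0.002 0.002 0.002]
[105.94392395019531, 126.33485412597656] (np.float64(-2.6207087696944082), np.float64(176.03052998632708)) -0.0845583706589883
[110.49261474609375, 160.52297973632812] (np.float64(-6.333128305503916), np.float64(163.98706280970043)) 0.4099668235091025
```

```bash
python3 -m creep '[[0,-0.3,0,0,0,0,0.5],[0,-0.3,0,0,0,0,0.5],[0,0,0,0,0,0,0.5],[0,0,0,0,0,0,0.5]]'
python3 -c "
from h import *
goto(-1,83,123,0)"
python3 -m creep '[[0,0.6,0,0,0,0,0.5],[0,1.5,0,0,0,0,0.5],[0,2,0,0,0,0,0.5],[0,2,0,0,0,0,0.5],[0,2,0,0,0,0,0.5],[0,2,0,0,0,0,0.5],[0,2,-1,0,0,0,0.5],[0,2,-3,0,0,0,0.5],[0,2,-3,0,0,0,0.5],[0,2,-3,0,0,0,0.5],[0,3,-3,0,0,0,0.5],[0,3,0,0,0,0,0.5],[0,3,0,0,0,0,0.5],[0,0,0,0,0,0,0.5],[0,0,0,0,0,0,0.5]]'
python3 - <<'E'
from ov import *
goto(-1,83,123,0)
for n,c in(("top",(140,270,110,360)),("side",(90,250,270,420))):
    d=cam(n);b,m=box(d,S);x,y=toscale(b[0],S);print(b[1],x,y,b[2]-np.degrees(S[2]))
    if n=="top":cv2.imwrite("pics/fin.png",overlay(d,d["frame"],x,y,np.radians(b[2])-S[2],c,3))
E
```

```text
time_s: 16.15
tool_pos: [0.5131, 0.0425, 0.1263]
tool_rot: [179.8, 0.1, -4.1]
force: [-0.1, -3.7, 0.9]
grip_width: 0.0435
t 16.15 here X,Y,z [ -2.2  82.6 126.3] rot [ 1.7984e+02  1.4000e-01 -4.0600e+00] F [-0.1 -3.7  0.9] grip 43.5
shift cm [ 0.12 -0.05  0.33] turn rotvec [0.003 0.002 0.001]
time_s: 17.65
tool_pos: [0.4974, -0.2257, 0.2578]
tool_rot: [-178.8, -0.3, -3.2]
force: [0.4, 0.6, 0.4]
grip_width: 0.0439
t 17.65 here X,Y,z [   1.3 -186.1  257.8] rot [-178.77   -0.28   -3.18] F [0.4 0.6 0.4] grip 43.9
shift cm [  0.13 -26.61  14.05] turn rotvec [-0.022 -0.005  0.016]
[106.31611633300781, 150.50877380371094] -2.192600898581299 169.8223680325488 0.35959040825641697
[110.37947845458984, 151.46975708007812] -6.254864148984762 174.1186036819932 0.1978203028944785
```

View pics/fin.png

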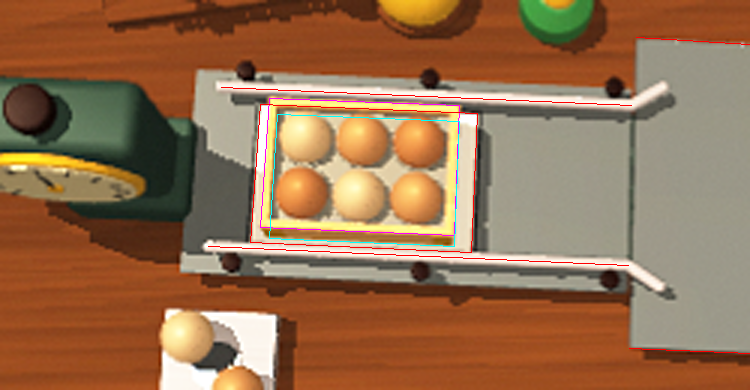

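The box stands square on the plate. Its base outline is at about (270–458, 112–246) inside the plate outline (250–478, 104–252), with about equal margins at both ends and both rods clear. The hand is out of the way, so I hand in.

```bash
python3 -c "
from cell import order
print(order.sign_off())"
```

```text
the job is handed in; nothing more can be done
None
```

The egg box is standing on the weighing plate, the hand is clear of it, and the job is handed in. It took about 18 s of robot time, and no verdict was reported.

- **What I did:** I squared and centred the box on the infeed with a slow two-finger push from the far side. Then I pushed it from behind down the lane with the fingers half open, backed straight out and raised the hand.
- **Final position:** the top camera puts the box at x ≈ -2 mm and y ≈ 0 mm from the plate's centre, turned about 0.4°. All are well inside the limits.
- **Forces:** the wrist force read no more than about 4 N at the end of each pushing move. I did not read contact forces on the rods directly, but the last picture shows a gap on both sides.
- **Disagreement:** the side camera gave x ≈ -6 mm and y ≈ +4 mm. Its rim mask had come out too large throughout, and the outline check on the infeed supported the top camera, so I went with that. Both readings are within tolerance.
- **Bystanders:** I did not measure their positions afterwards. The hand came near none of them.

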